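# Bin the red-dotted power modules and clamp the good ones

### The job

Four power modules lie in a row on the blue vise bed. Slide the two rejects, marked with a red dot, off the bed's far edge so that they lie flat in the red bin beside it, without lifting any module; then wind the red-knobbed crank clockwise until the jaw has closed the two good modules up tight, without gaps, against the fence, and let go of the crank. The good modules stay flat on the bed, and the other things on the bench are left alone.

Things in the scene. Friction and masses are not known exactly. Their poses are not given: they have to be found in the camera images.
- bed: blue vise bed fixed to the table, top 36 mm up. Origin on the table; the slab spans x -55 to 55, y -195 to 305 mm in its frame. +x: the bin side, away from the robot. Dark steel fence at the -y end (100 mm across, 36 mm above the bed top), inner face at y = -175 mm; crank near the +y end. The four modules lie in a row along y between fence and jaw, about 70 mm apart centre to centre
- jaw_face (a point): centre of the jaw's working face, 18 mm above the bed top; the jaw is a steel block 100 mm across, 22 mm thick, its top 37 mm above the bed top; it slides along the bed's y
- jaw (a joint): travel of the jaw towards the fence in m, geared to the crank: 200 mm per turn. At 0 the face is 320 mm from the fence face; the face-to-fence gap is 0.320 minus this; it is near 0.224 when closed on two modules. It stays where it is left
- crank (a joint): angle of the crank in rad; grows when wound clockwise seen from above, which closes the jaw (31.8 mm per rad; close to 7.04 rad when closed on two modules, a bit over one turn from the start)
- crank_axis (a point): point on the crank's upright axis, 80 mm above the table, fixed to the bed at its x = 0, y = +250 mm
- crank_grip (a point): middle of the red knob on the crank arm: upright cylinder, 26 mm diameter, from 57 to 103 mm above the table; this point is 83 mm up and 55 mm from the axis. The knob spins freely on its pin, so it can be held while it goes round; top of the crank arm below it 56 mm above the table
- bin: open red bin fixed to the table along the bed's far (+x) edge, 2 mm from it; 150 (own x) x 330 (own y) x 30 mm tall, walls 4 mm; its rim is 6 mm below the bed top; origin at the centre of its underside, axes parallel to the bed's
- bin_in (a point): centre of the bin's inner floor
- reject_a: REJECT: aluminium power-supply module with a black terminal strip along one short end, 100 (own x) x 48 (own y) x 34 mm tall, about 0.3 kg; origin at the centre of its underside; it lies loose on the bed with its length across the bed (own x roughly along the bed's x). A red disc, 32 mm across, is on its top
- reject_b: REJECT: aluminium power-supply module with a black terminal strip along one short end, 100 (own x) x 48 (own y) x 34 mm tall, about 0.3 kg; origin at the centre of its underside; it lies loose on the bed with its length across the bed (own x roughly along the bed's x). A red disc, 32 mm across, is on its top
- good_a: GOOD: aluminium power-supply module with a black terminal strip along one short end, 100 (own x) x 48 (own y) x 34 mm tall, about 0.3 kg; origin at the centre of its underside; it lies loose on the bed with its length across the bed (own x roughly along the bed's x). No disc on its top
- good_b: GOOD: aluminium power-supply module with a black terminal strip along one short end, 100 (own x) x 48 (own y) x 34 mm tall, about 0.3 kg; origin at the centre of its underside; it lies loose on the bed with its length across the bed (own x roughly along the bed's x). No disc on its top
- screwdriver: yellow-handled screwdriver, 170 mm long, lying on the table on the robot's side of the bed; origin at its underside; to be left alone
- tape: roll of blue tape, 68 mm across, 19 mm tall, lying on the table on the robot's side of the bed; origin at its underside; to be left alone
- phone: black phone, 145 x 70 x 9 mm, lying on the table to the right; origin at its underside; to be left alone
- duster: blue-and-metal spray can, 60 mm across, 160 mm tall, standing to the left; origin at its underside; to be left alone
- mouse: black computer mouse about 85 x 60 x 36 mm, on the table to the left; origin at its underside; to be left alone
- meter: yellow multimeter, 150 x 75 x 40 mm, lying on the table to the right; origin at its underside; to be left alone
There are look-alikes about, which are no part of the job. Leave any purple look-alike of the good_b alone.

How it is judged:
On the way, in this order (a step that is already met when the one before it is completed fails the run):
1. both red-dotted rejects lie flat in the bin (x of reject_a in the frame of bin_in between -0.07 and 0.07 m and y of reject_a in the frame of bin_in between -0.155 and 0.155 m and z of each of reject_a, reject_b in the frame of bin_in below 0.012 m and angle between each of reject_a, reject_b's own z axis and vertical below 0.2 rad and x of reject_b in the frame of bin_in between -0.07 and 0.07 m and y of reject_b in the frame of bin_in between -0.155 and 0.155 m), for 0.2 s.
2. the jaw is wound up tight on the two good modules against the fence (x of good_a in the frame of bed between -0.035 and 0.035 m and y of each of good_a, good_b in the frame of bed above -0.175 m and z of good_a in the frame of bed between 0.03 and 0.042 m and angle between each of good_a, good_b's own z axis and vertical below 0.1 rad and x of good_b in the frame of bed between -0.035 and 0.035 m and z of good_b in the frame of bed between 0.03 and 0.042 m and value of joint jaw above 0.221 m), for 0.2 s.
At the end, for the whole second after the job is handed in: Both rejects lie flat on the bin's floor (within 12 mm of it, tilted less than 0.2 rad), and both good modules lie flat on the bed, centred within 35 mm of its middle line, closed up between jaw and fence with less than 3 mm of gap in all (jaw travel above 0.221 m); the modules are at rest (all of step 1 and all of step 2 and linear speed of each of reject_a, reject_b, good_a, good_b below 0.02 m/s); the robot touches nothing.
It fails at once if a module is lifted more than 20 mm off the bed (z of any of reject_a, good_a, reject_b, good_b in the frame of bed above 0.056 m).
It fails at once if a good module falls off the bed (z of any of good_a, good_b in the frame of bed below 0.02 m).
It fails at once if another thing on the bench is moved more than 25 mm (distance of any of screwdriver, tape, phone, duster, mouse, meter from where it was at the start of the episode above 0.025 m).
It also fails if it takes over 69 s, if anything falls off the work surface, if the arm or the gripper's body presses on something with over 40 N, if the wrist force passes 120 N, or if a joint passes its speed limit or range.

### The arm

A 6-joint arm with a two-finger parallel gripper is mounted at the origin on the work surface. World frame = base frame: x ahead of the robot, y to its left, z up, the work surface at z = 0. Lengths are in m, angles in rad, forces in N, time in s.
With the tool pointing down it reaches from about 0.3 to 0.825 m from the base axis. Payload 5.4 kg.
Tool frame: the origin (TCP) lies at the very end of the fingers, on their centre line; the grasp point (between the pads) lies 19 mm behind it; z points along the fingers, y is the line along which they close (so a half turn about z gives the same grasp; the last joint's range is limited). The gripper opens to 92 mm and grips with 3 to 60 N. Pads are 20 mm wide; open, the fingers measure 128 mm over their backs; the gripper's body (75 mm by 189 mm) begins 69 mm behind the grasp point.
Start: joints at [1.046, 0.158, 1.597, -0, 1.386, -0.21], TCP at [0.178, 0.547, 0.215] pointing down, gripper open.
Joint ranges: [-2.91, 2.91], [-0.94, 2.29], [0.18, 2.7], [-1.29, 4.43], [0.17, 2.64], [-3, 3]. Speed limits (rad/s): [2.57, 2.57, 3.14, 3.14, 3.14, 3.14].

### API

Orientations are given as a rotation vector (axis times angle).
In Python, from workcell import bot gives the robot as it stands. Calls block until the motion is done:
- bot.goto(position, orientation): joint-space move of the TCP to a pose.
- bot.line_to(position, rot=None, max_speed=0.15): straight line of the TCP; rot=None keeps the orientation; max_speed is the mean speed in m/s.
- bot.set_joints(angles): joint-space move.
- bot.set_gripper(opening, newtons=None): opening from 0.0 (shut) to 1.0 (fully open); newtons is the grip in N (None keeps the last); returns when the fingers have stopped.
- bot.hold(seconds).
- bot.inverse_kinematics(position, orientation): joint angles nearest the present ones, or None.
- bot.read_camera(name): name is "scene" or "top" or "wrist"; returns a dict with "pixels" (384x512x3 uint8, blue, green, red), "fx", "fy", "cx", "cy" (pixels), "R" (3x3) and "t" (3): a world point X has camera coordinates R X + t. Camera axes: x right, y down, z forward; pixel columns grow to the right and rows downward; lengths in m; the calibration is good to about 2 mm. A picture is of the moment at which its call begins. There is no depth.
A pose or a line that the arm cannot do raises bot.MotionError and nothing moves.
- bot.job_done(): hands the job in; it is judged then, once.
Readings, each from a call of its own:
- bot.current_clock(): time.
- bot.current_joints(): joint angles.
- bot.current_joint_vel(): joint speeds.
- bot.current_effort(): joint torques, N m.
- bot.current_ee_pos(): TCP position.
- bot.current_tool_rot(): TCP orientation.
- bot.current_contact_force(): force on the tool from outside, world axes, zero at the start.
- bot.current_ft_torque(): the same for the moment, N m.
- bot.current_opening(): opening from 0.0 (shut) to 1.0 (fully open).
- bot.current_grip_force(): force on a finger pad.
Only numpy, scipy, OpenCV 4.12 (cv2) and the standard library are available. Lean on these libraries where they do the work, as an engineer would, in place of code of your own. Each camera call takes 0.05 s, during which the arm holds its last target. There are 200 camera calls.

## Working session

There is one attempt and no reset: what is moved stays moved. The work goes in short steps, each a Python script; the robot and the scene stay as the last script left them, time stands still between calls to the robot, and variables do not carry over. Pictures are saved under pics/ and viewed, at most 10 in all, crops included, and the job is handed in when it is done.

```bash
mkdir -p pics; python3 - <<'E'
from workcell import bot
import cv2
for n in("top","scene"):
    c=bot.read_camera(n); cv2.imwrite(f"pics/{n}0.png",c["pixels"]); print(n,c["fx"],c["cx"],c["cy"],c["R"],c["t"])
print(bot.current_tool_rot(),bot.current_clock())
E
```

```text
top 436.4213375930858 259.63834760225933 198.2261486429159 [[-5.39000209e-02 -9.98546259e-01  3.96245778e-04]
 [-9.78592503e-01  5.27440057e-02 -1.98934119e-01]
 [ 1.98624021e-01 -1.11103163e-02 -9.80012785e-01]] [0.0316965  0.53391284 1.2108848 ]
scene 379.6755096257043 255.14031990214042 188.40160285192636 [[-0.78491029  0.61934217  0.01819687]
 [ 0.4324677   0.56863761 -0.69973063]
 [-0.44372011 -0.54135621 -0.71417499]] [ 0.40987248 -0.20816137  1.4305895 ]
[-4.92438410e-01 -3.10213244e+00  2.38686887e-03] 0.1
```

View pics/top0.png

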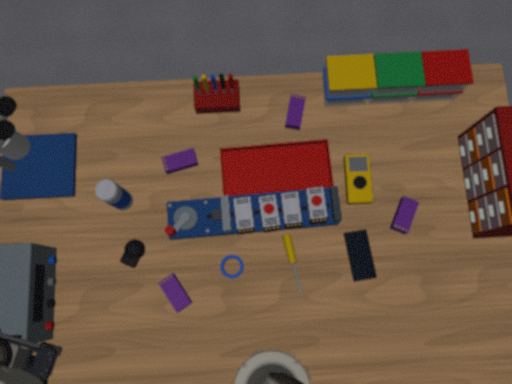

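View pics/scene0.png

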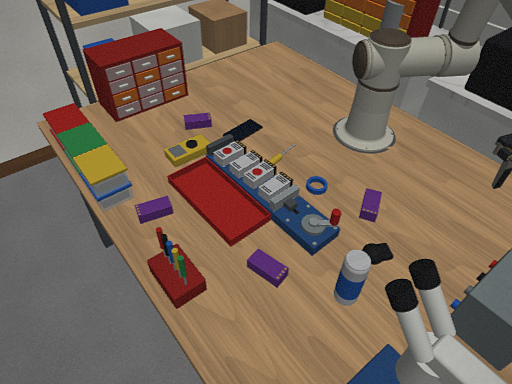

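The top view shows the bed from about (168,215) to (340,205). The row from the fence is reject (317,203), good (291,208), reject (269,210), good (244,213). The knob is near (170,230) and the bin is above the bed. I'll zoom in next.

```bash
python3 - <<'E'
import cv2
i=cv2.imread("pics/top0.png")[130:255,155:355]
cv2.imwrite("pics/crop0.png",cv2.resize(i,None,fx=4,fy=4,interpolation=cv2.INTER_CUBIC))
E
```

```text
(no output)
```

View pics/crop0.png

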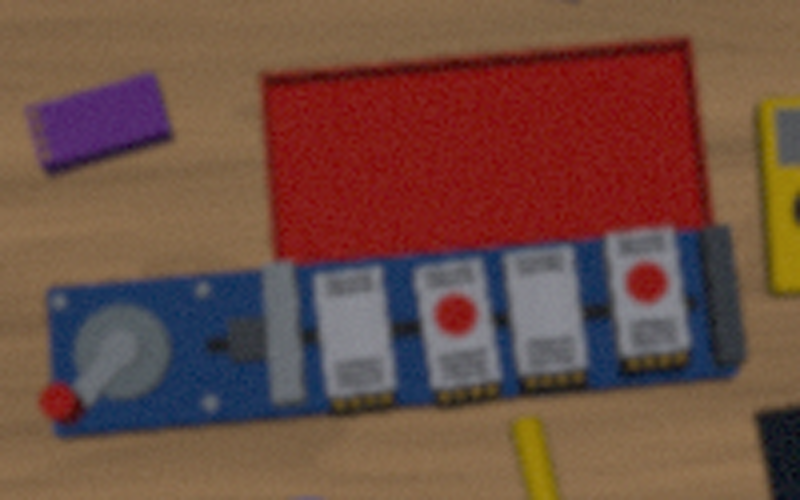

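```bash
cat > h.py <<'E'
import numpy as np, cv2
from workcell import bot
from scipy.optimize import least_squares
from scipy.spatial.transform import Rotation as Rn
def ray(c,u,v,z):
    d=c["R"].T@[(u-c["cx"])/c["fx"],(v-c["cy"])/c["fy"],1]; o=-c["R"].T@c["t"]
    return o+d*(z-o[2])/d[2]
def proj(c,X):
    p=c["R"]@X+c["t"]; return np.array([c["fx"]*p[0]/p[2]+c["cx"],c["fy"]*p[1]/p[2]+c["cy"]])
def w(pose,p): 
    a=pose[2]; return np.array([pose[0]+np.cos(a)*p[0]-np.sin(a)*p[1],pose[1]+np.sin(a)*p[0]+np.cos(a)*p[1],p[2]])
def b(pose,X):
    a=-pose[2]; d=X[:2]-np.array(pose[:2]); return np.array([np.cos(a)*d[0]-np.sin(a)*d[1],np.sin(a)*d[0]+np.cos(a)*d[1]])
E
python3 - <<'E'
from h import *
c=bot.read_camera("top")
f=lambda u,v:(u/4+155-.4,v/4+130-.4)
pts=[((48,288),(.055,.305,.036)),((57,437),(-.055,.305,.036)),((703,228),(.05,-.175,.072)),((730,228),(.05,-.195,.072)),((742,362),(-.05,-.195,.072)),((715,367),(-.05,-.175,.072)),((738,378),(-.055,-.195,.036))]
r=least_squares(lambda s:np.concatenate([proj(c,w(s,p))-f(*q) for q,p in pts]),[.55,.05,0],loss="soft_l1")
s=r.x;print(s,r.fun.reshape(-1,2).round(1).tolist())
for n,q,z in [("rejJ",(456,314),.07),("rejF",(646,283),.07),("hub",(120,350),.05),("knob",(62,402),.103),("jawR1",(293,262),.073),("jawR2",(304,400),.073),("jawL1",(262,265),.073),
 ("binFL",(262,73),.03),("binFR",(690,40),.03),("binNR",(712,222),.03),
 ("gJ",(313,270),.07),("gJ",(383,265),.07),("gJ",(395,392),.07),("gJ",(328,400),.07),
 ("rJ",(414,265),.07),("rJ",(484,258),.07),("rJ",(498,383),.07),("rJ",(432,392),.07),
 ("gF",(502,250),.07),("gF",(573,244),.07),("gF",(587,372),.07),("gF",(520,378),.07),
 ("rF",(605,233),.07),("rF",(675,228),.07),("rF",(689,355),.07),("rF",(620,362),.07)]:
    X=ray(c,*f(*q),z); print(n,X.round(3),b(s,X).round(3))
print(bot.current_clock())
np.save("s.npy",s)
E
```

```text
[ 0.49818996 -0.0275767   0.03191099] [[-1.1, -0.1], [-1.7, -0.0], [-0.2, 0.2], [0.0, -0.4], [1.3, 0.4], [1.0, -0.2], [0.2, -0.0]]
rejJ [ 0.502 -0.021  0.07 ] [0.004 0.007]
rejF [ 0.517 -0.158  0.07 ] [ 0.014 -0.131]
hub [0.492 0.222 0.05 ] [0.002 0.249]
knob [0.449 0.253 0.103] [-0.04   0.282]
jawR1 [0.545 0.093 0.073] [0.051 0.119]
jawR2 [0.445 0.089 0.073] [-0.049  0.119]
jawL1 [0.544 0.115 0.073] [0.05  0.142]
binFL [0.701 0.114 0.03 ] [0.207 0.135]
binFR [ 0.71  -0.212  0.03 ] [ 0.206 -0.191]
binNR [ 0.568 -0.216  0.03 ] [ 0.063 -0.191]
gJ [0.539 0.079 0.07 ] [0.044 0.106]
gJ [0.54  0.029 0.07 ] [0.043 0.055]
gJ [0.448 0.025 0.07 ] [-0.048  0.054]
gJ [0.445 0.073 0.07 ] [-0.05   0.102]
rJ [0.539 0.007 0.07 ] [0.042 0.033]
rJ [ 0.541 -0.043  0.07 ] [ 0.042 -0.017]
rJ [ 0.451 -0.048  0.07 ] [-0.048 -0.018]
rJ [ 0.447 -0.001  0.07 ] [-0.051  0.029]
gF [ 0.546 -0.056  0.07 ] [ 0.047 -0.03 ]
gF [ 0.548 -0.108  0.07 ] [ 0.047 -0.082]
gF [ 0.455 -0.111  0.07 ] [-0.046 -0.082]
gF [ 0.453 -0.063  0.07 ] [-0.046 -0.034]
rF [ 0.555 -0.131  0.07 ] [ 0.053 -0.105]
rF [ 0.556 -0.182  0.07 ] [ 0.053 -0.156]
rF [ 0.463 -0.184  0.07 ] [-0.04  -0.155]
rF [ 0.461 -0.135  0.07 ] [-0.041 -0.106]
0.15
```

```bash
cat >> h.py <<'E'
try: s=np.load("s.npy")
except Exception: pass
def rot(ang): # tool down, tool y at world angle ang
    y=np.array([np.cos(ang),np.sin(ang),0]); z=np.array([0,0,-1.]); return Rn.from_matrix(np.c_[np.cross(y,z),y,z]).as_rotvec()
def W(x,y,z): return w(s,(x,y,z))
E
python3 - <<'E'
from h import *
bot.set_gripper(0.0)
q=None;best=9
for k in(1,-1):
    o=rot(s[2]+k*np.pi/2); j=bot.inverse_kinematics(W(-.088,-.131,.2),o)
    if j is not None and abs(j[5])<best: best=abs(j[5]);O=o
print(best)
for i,y in enumerate((-.131,.007)):
    bot.goto(W(-.09,y,.18 if i==0 else .13),O)
    bot.line_to(W(-.09,y,.045),max_speed=.12)
    bot.line_to(W(-.02,y,.045),max_speed=.1)
    print(bot.current_contact_force())
    bot.line_to(W(.070,y,.045),max_speed=.08)
    print(bot.current_contact_force(),bot.current_ee_pos(),W(.07,y,.045))
    bot.line_to(W(.06,y,.13),max_speed=.2)
bot.line_to(W(-.12,.007,.16),max_speed=.25)
c=bot.read_camera("top")["pixels"][130:255,155:355]
cv2.imwrite("pics/crop1.png",cv2.resize(c,None,fx=4,fy=4,interpolation=cv2.INTER_CUBIC))
c=bot.read_camera("scene")["pixels"][110:270,140:380]
cv2.imwrite("pics/sc1.png",cv2.resize(c,None,fx=3,fy=3,interpolation=cv2.INTER_CUBIC))
print(bot.current_clock())
E
```

```text
0.8946708682093423
[0.58143761 0.7034153  0.30262541]
[-0.06644997  0.25867265 -0.20198621] [ 0.57206238 -0.15624691  0.04497686] [ 0.57233396 -0.15627661  0.045     ]
[-0.11014794 -0.30918824 -0.82282479]
[0.83791197 0.54761066 0.28453839] [ 0.56766581 -0.01832603  0.04497329] [ 0.56793099 -0.01834687  0.045     ]
13.4917
```

View pics/crop1.png

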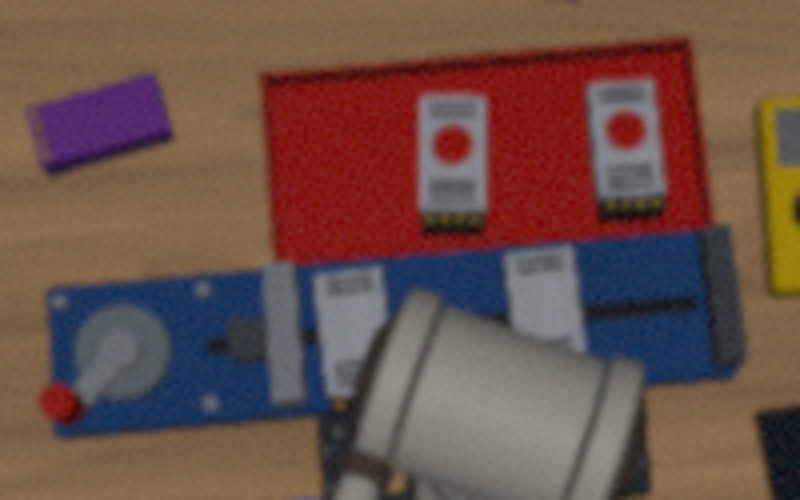

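View pics/sc1.png

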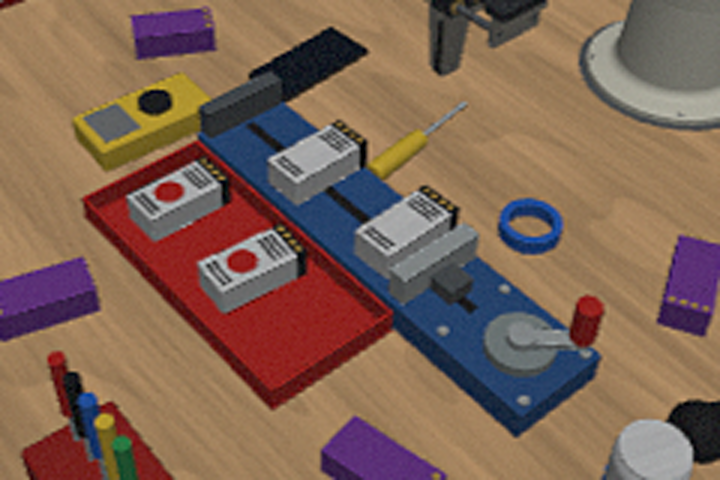

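Both rejects lie flat in the bin, with discs at (452,145) and (626,130) in the crop. The good modules are in place and flat. Next is the crank: I cross-check the knob with the scene camera and test that the whole circle is reachable.

```bash
cat >> h.py <<'E'
AX=np.array([0,.250]); Z=.064
def P(phi,r=.055,z=Z): return W(AX[0]+r*np.cos(phi),AX[1]+r*np.sin(phi),z)
E
python3 - <<'E'
from h import *
c=bot.read_camera("scene")
g=lambda u,v:(u/3+140-.33,v/3+110-.33)
for n,q,z in(("hub",(522,341),.05),("knobtop",(590,304),.103)): print(n,b(s,ray(c,*g(*q),z)))
phi0=np.arctan2(.033,-.040); print(phi0)
bot.current_joints()
for k in (0,1):
    O=rot(s[2]+k*np.pi); js=[bot.inverse_kinematics(P(phi0-a),O) for a in np.linspace(0,6.5,14)]
    print(k,[None if j is None else np.round([j[4],j[5]],2).tolist() for j in js])
E
```

```text
hub [0.00244418 0.25131953]
knobtop [-0.03902453  0.28608557]
2.451792608856185
0 [[1.07, 0.25], [1.08, 0.27], [1.1, 0.27], [1.11, 0.24], [1.11, 0.2], [1.11, 0.15], [1.1, 0.1], [1.08, 0.07], [1.07, 0.06], [1.06, 0.08], [1.06, 0.12], [1.06, 0.18], [1.06, 0.23], [1.07, 0.26]]
1 [[1.07, -2.89], [1.08, -2.87], [1.1, -2.88], [1.11, -2.9], [1.11, -2.95], [1.11, -2.99], None, None, None, None, None, [1.06, -2.96], [1.06, -2.91], [1.07, -2.88]]
```

```bash
sed -i 's/^AX=.*;/AX=np.array([.002,.2505]);/' h.py; python3 - <<'E'
from h import *
O=rot(s[2]); p=np.arctan2(.035,-.041)
bot.set_gripper(.75)
bot.goto(P(p,z=.16),O); bot.line_to(P(p),max_speed=.12)
bot.set_gripper(0,newtons=25)
print(bot.current_opening(),bot.current_grip_force(),bot.current_contact_force())
n=11
for i in range(1,n+1):
    a=p-i*.15; bot.line_to(P(a),max_speed=.07)
    F=np.array(bot.current_contact_force()); F=Rn.from_euler('z',-s[2]).apply(F)
    r=np.array([np.cos(a),np.sin(a)]); t=np.array([r[1],-r[0]])
    print(i,"rad",round(F[:2]@r,1),"tan",round(F[:2]@t,1),"z",round(F[2],1))
    if np.linalg.norm(F)>50: break
np.save("a.npy",[a,p]); print(bot.current_clock(),bot.current_opening())
c=bot.read_camera("scene")["pixels"][110:270,140:380]
cv2.imwrite("pics/sc2.png",cv2.resize(c,None,fx=3,fy=3,interpolation=cv2.INTER_CUBIC))
E
```

```text
0.2758597148666174 24.99918669462204 [ 1.48810209 -0.83969328  0.16766504]
1 rad -4.0 tan 1.0 z -1.5
2 rad -4.6 tan 2.3 z -1.1
3 rad -6.5 tan 1.7 z -0.9
4 rad -7.0 tan 0.9 z 0.9
5 rad -7.6 tan 1.6 z 0.4
6 rad -8.0 tan 1.3 z 2.1
7 rad -8.9 tan 1.5 z 3.1
8 rad -9.2 tan 1.7 z 4.5
9 rad -10.1 tan 0.8 z 5.0
10 rad -10.3 tan 2.3 z 5.9
11 rad -9.2 tan 1.9 z 6.7
20.35 0.27786178181007287
```

View pics/sc2.png

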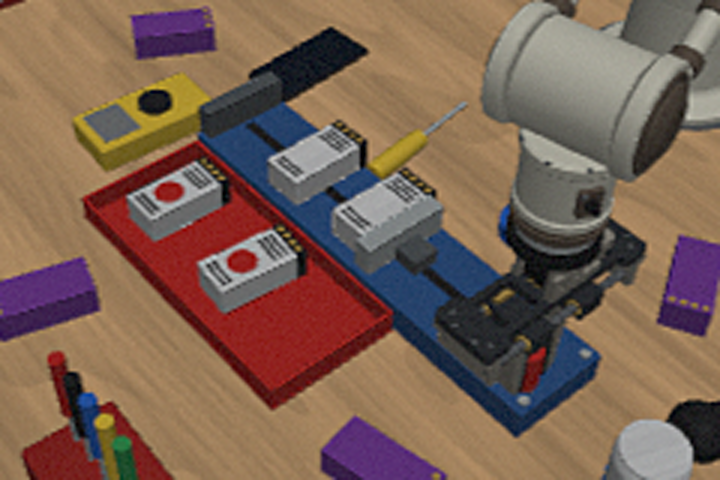

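The jaw follows the crank, having advanced to about (400,225), and the forces are small. I continue until resistance shows.

```bash
python3 - <<'E'
from h import *
a,p=np.load("a.npy")
def step(a):
    bot.line_to(P(a),max_speed=.07)
    F=Rn.from_euler('z',-s[2]).apply(np.array(bot.current_contact_force()))
    r=np.array([np.cos(a),np.sin(a)]); t=np.array([r[1],-r[0]])
    print(round(p-a,2),"rad",round(F[:2]@r,1),"tan",round(F[:2]@t,1),"z",round(F[2],1))
    return F[:2]@t,np.linalg.norm(F)
while p-a<6.6:
    a-=.15 if p-a<5.9 else .04
    ft,n=step(a)
    if n>50 or ft<-25: break
np.save("a.npy",[a,p]); print(bot.current_clock(),bot.current_opening())
c=bot.read_camera("top")["pixels"][130:255,155:355]
cv2.imwrite("pics/crop3.png",cv2.resize(c,None,fx=4,fy=4,interpolation=cv2.INTER_CUBIC))
E
```

```text
1.8 rad -7.4 tan 1.7 z 5.9
1.95 rad -6.7 tan 1.7 z 7.0
2.1 rad -7.6 tan 1.3 z 5.7
2.25 rad -5.3 tan 1.0 z 5.7
2.4 rad -4.9 tan 1.4 z 6.2
2.55 rad -4.7 tan 1.2 z 5.6
2.7 rad -4.9 tan 2.0 z 4.7
2.85 rad -6.1 tan 2.2 z 5.1
3.0 rad -3.3 tan 1.7 z 3.8
3.15 rad -2.7 tan 0.9 z 2.7
3.3 rad 0.3 tan 1.3 z 1.3
3.45 rad 2.3 tan 0.1 z 0.2
3.6 rad 5.0 tan -0.6 z -0.0
3.75 rad 6.3 tan -0.9 z -0.6
3.9 rad 8.7 tan 1.2 z 1.4
4.05 rad 9.4 tan -0.1 z 3.2
4.2 rad 10.3 tan -0.3 z 3.4
4.35 rad 11.1 tan 0.3 z 6.2
4.5 rad 11.3 tan -0.2 z 7.6
4.65 rad 11.8 tan -0.3 z 9.2
4.8 rad 9.6 tan -0.8 z 9.5
4.95 rad 10.0 tan -0.6 z 9.1
5.1 rad 8.6 tan -1.0 z 9.5
5.25 rad 7.9 tan -1.0 z 7.4
5.4 rad 5.7 tan 0.9 z 7.4
5.55 rad 5.3 tan 0.7 z 6.5
5.7 rad 4.7 tan 0.0 z 5.5
5.85 rad 5.7 tan 1.3 z 4.5
6.0 rad 4.5 tan 1.0 z 4.3
6.04 rad 5.1 tan -1.5 z 5.1
6.08 rad 5.4 tan -2.4 z 5.8
6.12 rad 5.1 tan -2.5 z 6.4
6.16 rad 4.6 tan -2.0 z 6.2
6.2 rad 2.9 tan -2.1 z 5.9
6.24 rad 2.5 tan -2.8 z 5.0
6.28 rad 2.0 tan -3.2 z 3.1
6.32 rad 1.6 tan -10.8 z 10.1
6.36 rad 0.2 tan -19.1 z 14.8
6.4 rad -0.1 tan -24.3 z 20.1
6.44 rad 3.6 tan -27.4 z 23.4
30.8833 0.2743098823137636
```

View pics/crop3.png

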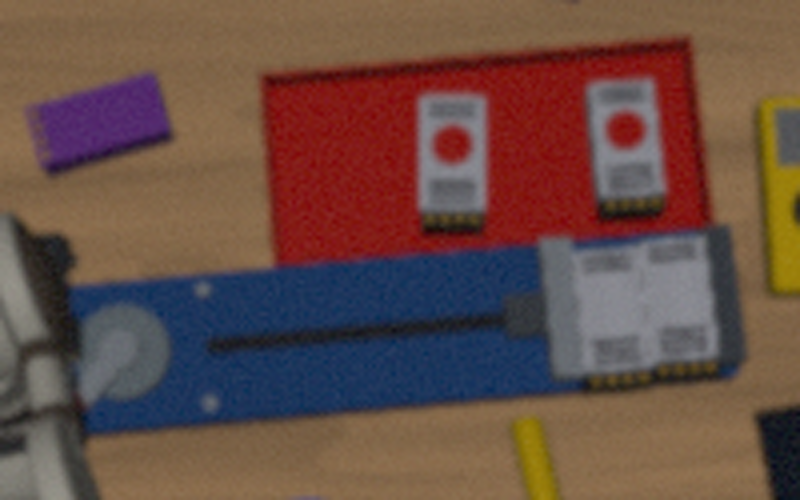

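The jaw (571,305), both good modules and the fence (712,300) abut with no gaps, and resistance rose at 6.3 rad. I let go, check and hand in.

```bash
python3 - <<'E'
from h import *
a,p=np.load("a.npy")
bot.set_gripper(.75); bot.line_to(P(a,z=.17),max_speed=.15); bot.line_to(W(-.12,.2,.2),max_speed=.2)
bot.hold(.3); print(bot.current_contact_force(),bot.current_clock())
c=bot.read_camera("top"); cam=c; c=c["pixels"][130:255,155:355]
cv2.imwrite("pics/crop4.png",cv2.resize(c,None,fx=4,fy=4,interpolation=cv2.INTER_CUBIC))
E
```

```text
[-0.13282447  0.07326874  0.27740903] 33.6667
```

View pics/crop4.png

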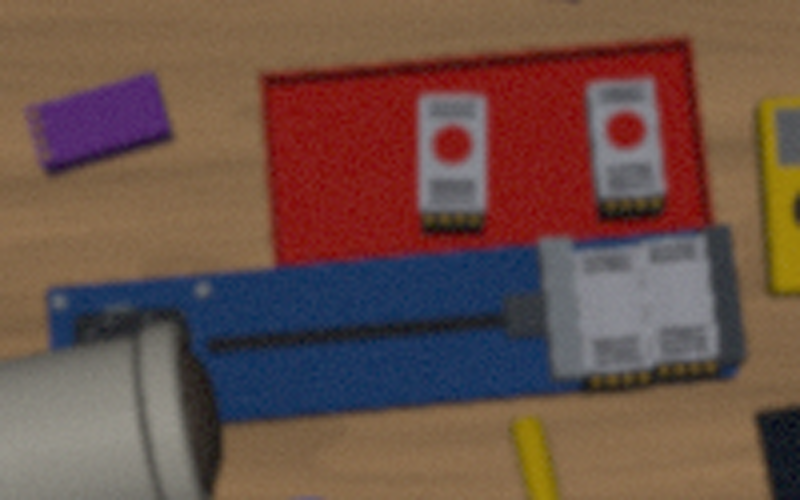

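After letting go, the jaw (571,305) has stayed closed on the good modules, and the rejects at (452,145) and (626,130) are unchanged.

```bash
python3 -c "
from workcell import bot
print(bot.job_done())"
```

```text
the job is handed in; nothing more can be done
None
```

I handed the job in at about 34 s: both rejects lie flat in the bin, the jaw is closed on the two good modules against the fence with no visible gap, and the crank is released; the hand-in returned no verdict.

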